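# Index the rotary gauge stage to its next hole and clamp it

## Robot

A 6-joint arm with a two-finger parallel gripper is mounted at the origin on a cart in front of the work surface, level with it; the furniture and walls round the work are solid. World frame = base frame: x ahead of the robot, y to its left, z up, the work surface at z = 0. Lengths are in m, angles in rad, forces in N, time in s.
With the tool pointing down it reaches from about 0.35 to 0.975 m from the base axis. Payload 4.9 kg.
Tool frame: the origin (TCP) lies at the very end of the fingers, on their centre line; the grasp point (between the pads) lies 19 mm behind it; z points along the fingers, y is the line along which they close (so a half turn about z gives the same grasp; the last joint's range is limited). The gripper opens to 85 mm and grips with 20 to 120 N. Pads are 22 mm wide; open, the fingers measure 114 mm over their backs; the gripper's body (76 mm by 85 mm) begins 54 mm behind the grasp point. The pads swing forward as they close: fully open they stand 13 mm farther back than shut.
Start: joints at [-1.259, 0.053, 1.613, -0, 1.476, -0.119], TCP at [0.261, -0.568, 0.231] pointing down, gripper open.
Joint ranges: [-3.01, 3.01], [-1.01, 2.22], [0.06, 2.58], [-1.02, 4.17], [0.09, 2.62], [-3.14, 3.14]. Speed limits (rad/s): [2.57, 2.57, 3.14, 3.14, 3.14, 3.14].

## Interface

Orientations are given as a unit quaternion [w, x, y, z].
In Python, from plant import manip gives the robot as it stands.
- The arm moves only by the tool play_rows, never from a script. Its argument "series" is a list that holds one entry, the list of rows, each a list of 7 numbers: the shift along the world's x, y, z in m, then the turn, a rotation vector about the world's x, y, z in degrees, then the opening, from 0 (shut) to 1 (fully open). In form: [[[dx, dy, dz, rx, ry, rz, grip], ...]]. A call has 1 to 10 rows; each row shifts and turns the commanded pose from where the row before left it; what a row does not reach is not made up. A row lasts 1/10 s, in which the tool goes at most 50 mm and 8.59 degrees, less where a joint would pass 70% of its speed; a pose out of reach is approached as far as the arm can. A call with a gripper value outside its range is refused whole. The fingers move at their own pace and stop on an object; the grip force is fixed at half the most. Time passes only in rows, so rows that do not move let the fingers close. It gives the time, the measured TCP pose, the force, the opening and the grip force at its end, in the units of the state.
- manip.state(): the state, without advancing time (a new reading comes with each control period).
- manip.grab_frame(name): name is "scene" or "side" or "wrist"; returns a dict with "frame" (400x640x3 uint8, blue, green, red), "mtx" (3x3 intrinsics, pixels), "R" (3x3) and "t" (3): a world point X has camera coordinates R X + t. Camera axes: x right, y down, z forward; pixel columns grow to the right and rows downward; lengths in m; the calibration is good to about 2 mm. A picture is of the moment at which its call begins. There is no depth.
- manip.job_done(): hands the job in; it is judged then, once.
The state is a dict: "time": time; "joint_pos": joint angles; "joint_vel": joint speeds; "joint_efforts": joint torques, N m; "tool_pos": TCP position; "tool_rot": TCP orientation; "contact_force": force on the tool from outside, world axes, zero at the start; "ft_torque": the same for the moment, N m; "gripper_width": opening from 0.0 (shut) to 1.0 (fully open); "grasp_force": force on a finger pad.
Only numpy, scipy, OpenCV 4.12 (cv2) and the standard library are available. Lean on these libraries where they do the work, as an engineer would, in place of code of your own. Each camera call takes 0.05 s, during which the arm holds its last target. There are 200 camera calls.

## Task

The pressure gauge is held on a rotary indexing stage whose spring plunger stands in the long loading slot of the index ring. Pull the black plunger knob up, swing the stage by it counter-clockwise (seen from above) to the first round hole and let the pin spring fully home there, feeling for the hole and never shoving hard against the pin; then swing the orange clamp lever firmly clockwise until the stage is clamped. Keep your hands off the gauge and leave the other things on the bench where they are.

Things in the scene. Friction and masses are not known exactly. Their poses are not given: they have to be found in the camera images.
- fixture_base: round painted cast base bolted to the bench, 242 mm across, with three bolted ears reaching 160 mm out from its axis. Carries ring, stage, plunger and lever. Origin on the turning axis at bench height, z up; its -x axis points along the plunger arm when joint stage reads 0
- stage_axis (a point): point on the stage's vertical turning axis, 60 mm above the bench: top of the aluminium table, which is 144 mm across; a 28 mm wide arm reaches out from it over the ring to 116 mm, its top also at 60 mm
- stage (a joint): turning angle of the stage, rad, grows counter-clockwise seen from above; starts within 0.03 of 0. It stays where it is left. Turning it takes about 3.5 N sideways at the knob, and about 6 N while the pin's nose rubs on the ring
- ring_centre (a point): centre of the flat steel index ring's top face, on the turning axis, 42 mm above the bench; ring out to 117 mm. On its 95 mm radius hole circle: one long slot, where the pin starts, and every 45 degrees from the slot's middle a round hole of 9.6 mm. The ring is trimmed by hand up to 0.16 rad either way, which no reading tells: feel (or look) for the first hole at joint stage 0.625 to 0.945
- knob_grip (a point): grip point of the plunger knob, a black upright cylinder 28 mm across and 20.5 mm high, 95 mm from the stage axis; the point is 9.5 mm under the knob's top and 83 mm above the bench when the pin is home. The knob's underside then is 12 mm above the arm, over a 19 mm wide nut and sleeve. Moves up and down with the knob and round with the stage
- plunger (a joint): lift of the plunger, m: 0 = pin home (11 mm deep in the ring), 0.011 = nose level with the ring's top, 0.015 = upper stop. Its spring pushes down with 6 N at 0, 11 N at 0.011, 12.6 N at 0.015. Let go over plain ring, the flat nose rests and rubs on the ring at 0.010 to 0.011; over a hole it springs home and stops the stage (0.8 mm play each way); the pin bears 25 N at most
- plunger_pin: steel pin under the knob, 8 mm across, its flat nose rounded at the edge; moves with the knob; origin at the knob's underside
- lever_axis (a point): point on the vertical axis of the clamp lever, 60 mm above the bench, beside the base, 131 mm from the stage axis
- lever_grip (a point): middle of the orange clamp lever's hand grip, a level bar 14 mm thick that points straight away from the lever's axis, from 55 to 83 mm out; this point is 70 mm out and 66 mm above the bench; free below down to the bench
- clamp_lever (a joint): angle of the clamp lever, rad, grows clockwise seen from above; starts loose between 0 and 0.35. Swings with about 4.5 N at the grip, bites at about 0.8 and then tightens the brake, clamped above 1.1; end stop at 1.3 (about 6 N at the grip). Stays where it is left
- gauge: white dial pressure gauge lying face up on the stage, held between two black soft jaws, 63 mm across with a short brass stem, top 94 mm above the bench; origin at the centre of its underside; turns with the stage
- multimeter: orange hand multimeter lying on the bench, 154x78x47 mm; origin at the centre of its underside; a bystander
- ptfe_roll: blue and white roll of thread seal tape, 82 mm across, 25 mm high, flat on the bench; origin at the centre of its underside; a bystander
- coupling: small steel hex coupling standing on the bench, 24x27x30 mm; origin at the centre of its underside; a bystander
- brass_adapter: small brass threaded adapter standing on the bench, 19x22x24 mm; origin at the centre of its underside; a bystander
- hex_key_set: red folding hex key set lying on the bench, 28x104x24 mm; origin at the centre of its underside; a bystander
- screwdriver_fine: black and blue screwdriver lying near the front edge, 186 mm long; origin at the centre of its underside; a bystander
- gauge_head: yellow round instrument head with a black cap lying on the bench, 93x77x60 mm; origin at the centre of its underside; a bystander

How it is judged:
By the outcome, as a careful person would: the job done as asked, in the order asked, and still so for the second after the job is handed in, with the robot touching nothing.
It also fails if it takes over 54 s, if anything falls off the work surface, if the arm or the gripper's body presses on something with over 40 N, if the wrist force passes 120 N, or if a joint passes its speed limit or range.

## Working session

There is one attempt and no reset: what is moved stays moved. The work goes in short steps, Python scripts to look and compute and a tool call to move; the robot and the scene stay as the last step left them, time stands still between calls to the robot, and variables do not carry over. Pictures are saved under pics/ and viewed, at most 10 in all, crops included, and the job is handed in when it is done.

Besides the shell and the picture viewer there is one more tool, called after "Request:" as name(argument=value, ...) on one line, values as JSON. play_rows: Moves the arm, as the interface text tells. Its arguments: {"type":"object","properties":{"series":{"type":"array"}},"required":["series"]}

```bash
mkdir -p pics; cat > h.py <<'E'
import numpy as np, cv2
from plant import manip
def grab(n,save=None):
    f=manip.grab_frame(n)
    if save: cv2.imwrite('pics/'+save,f['frame'])
    return f
def ray(f,u,v,z):
    K,R,t=[np.array(f[k],float) for k in('mtx','R','t')]
    d=R.T@np.linalg.inv(K)@[u,v,1]; c=-R.T@t.ravel()
    return c+d*(z-c[2])/d[2]
def proj(f,X):
    K,R,t=[np.array(f[k],float) for k in('mtx','R','t')]
    p=K@(R@np.array(X,float)+t.ravel()); return p[:2]/p[2]
E
python3 - <<'E'
from h import *
a=grab('scene');b=grab('side')
for n,f in(('scene',a),('side',b)):
    cv2.imwrite(f'pics/{n}0.png',f['frame']); np.savez(n+'0.npz',**{k:f[k] for k in('frame','mtx','R','t')})
    print(n,-np.array(f['R']).T@np.array(f['t']).ravel())
print(manip.state())
E
```

```text
scene [-0.54711686 -0.73627032  1.41341981]
side [0.50335016 1.72752785 1.10397512]
{'time': 0.1, 'joint_pos': array([-1.25899720e+00,  5.33061558e-02,  1.61414734e+00, -2.69908158e-05,
        1.47603283e+00, -1.18990210e-01]), 'joint_vel': array([-0.00111623, -0.00146663, -0.0035287 , -0.00124005,  0.00108496,
        0.0003662 ]), 'joint_efforts': array([ 6.11625292e-04, -3.94907463e+01, -3.71363032e+01, -1.05640179e-04,
        3.93429204e-03,  6.22088301e-07]), 'tool_pos': array([ 0.26081571, -0.56735228,  0.23018206]), 'tool_rot': array([-9.41149983e-04,  9.76891403e-01,  2.13734156e-01, -1.04509492e-04]), 'contact_force': array([-0.805081  , -0.64062038, -0.88879486]), 'ft_torque': array([-0.03358178, -0.01046413, -0.0200884 ]), 'grasp_force': 0.0, 'gripper_width': 1.0033645609336839}
```

View pics/scene0.png

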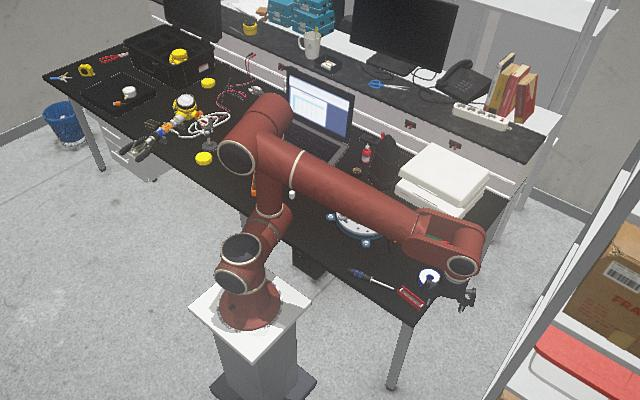

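View pics/side0.png

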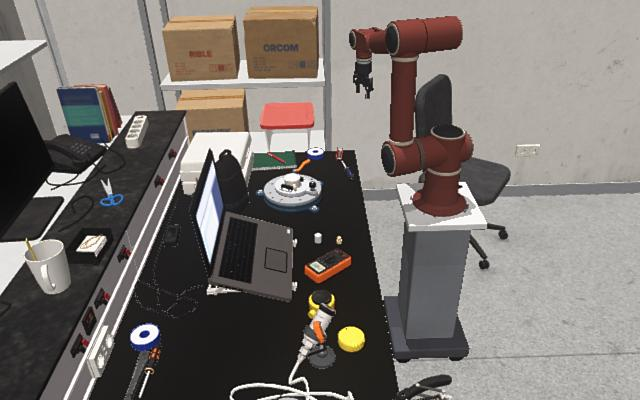

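The side view shows the fixture at about (291,190), the gauge at (292,181), the black knob near (313,185) and the orange lever near (302,166). In the scene view the arm hides most of the fixture, which is near (360,225).

```bash
python3 - <<'E'
from h import *
f=dict(np.load('side0.npz'))
for n,u,v,z in(('axis',291,190,.05),('knob',313,185,.083),('lever',302,166,.066),('cap',227,175,.1)): print(n,ray(f,u,v,z))
im=f['frame'][145:220,240:340]; cv2.imwrite('pics/side0c.png',cv2.resize(im,None,fx=8,fy=8,interpolation=cv2.INTER_CUBIC))
w=grab('wrist'); R=np.array(w['R']);c=-R.T@np.array(w['t']).ravel(); s=manip.state()
from scipy.spatial.transform import Rotation as Ro
T=Ro.from_quat(np.roll(s['tool_rot'],-1)); print(c,R, T.inv().apply(c-s['tool_pos']),T.as_matrix(),w['mtx'])
E
```

```text
axis [ 0.59290074 -0.04149081  0.05      ]
knob [ 0.50365551 -0.01983459  0.083     ]
lever [ 0.54855585 -0.21350402  0.066     ]
cap [ 0.85080276 -0.09102626  0.1       ]
[ 0.32533607 -0.53760249  0.37245888] [[ 0.4179995  -0.90844585 -0.00159756]
 [-0.87145909 -0.40147638  0.28173704]
 [-0.25658423 -0.11637373 -0.95949033]] [ 0.07106439 -0.00040047 -0.14210274] [[ 9.08622874e-01  4.17617281e-01 -5.28298416e-04]
 [ 4.17617584e-01 -9.08621590e-01  1.53604144e-03]
 [ 1.61454102e-04 -1.61630909e-03 -9.99998681e-01]] [[317.72905079   0.         318.1741282 ]
 [  0.         317.72905079 204.07713594]
 [  0.           0.           1.        ]]
```

View pics/side0c.png

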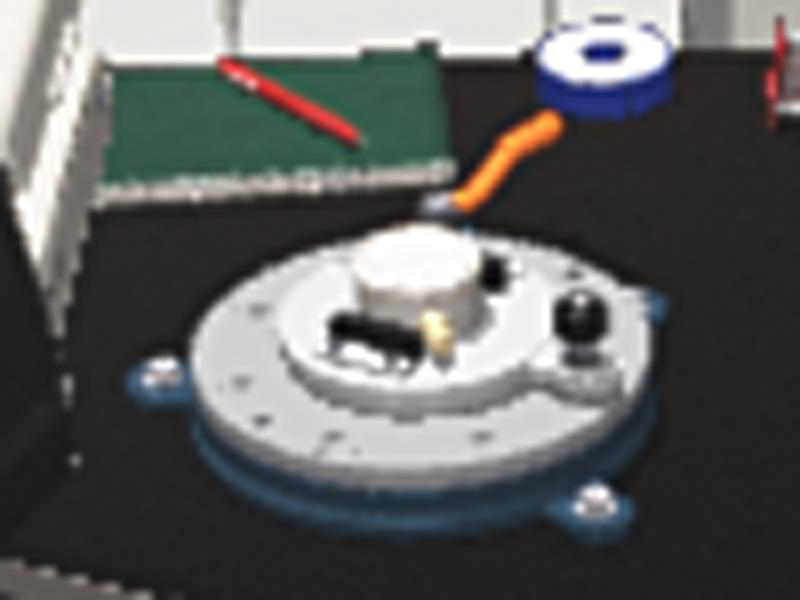

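The crop shows the knob at side-view pixel (312.5,184), the ring centre near (292,189), the lever pivot near (295,170) and the lever grip near (306,162). Next I'll go above the fixture for a wrist view.

Request:
play_rows(series=[[[0.02,0.044,0.005,0,0,0,1],[0.02,0.044,0.005,0,0,0,1],[0.02,0.044,0.005,0,0,0,1],[0.02,0.044,0.005,0,0,0,1],[0.02,0.044,0.005,0,0,0,1],[0.02,0.044,0.005,0,0,0,1],[0.02,0.044,0.005,0,0,0,1],[0.02,0.044,0.005,0,0,0,1],[0.02,0.044,0.005,0,0,0,1],[0,0,0,0,0,0,0.6]]])

```text
time: 1.15
tool_pos: [0.4427, -0.1675, 0.2771]
tool_rot: [-0.0, 0.976, 0.218, 0.001]
contact_force: [0.4, -1.2, -0.2]
gripper_width: 0.86
grasp_force: 0.0
```

```bash
python3 - <<'E'
from h import *
w=grab('wrist','w1.png');np.savez('w1.npz',**{k:w[k] for k in('frame','mtx','R','t')})
s=manip.state();print(s['time'],s['tool_pos'],s['contact_force'],s['gripper_width'])
f=dict(np.load('side0.npz'))
print(ray(f,312.5,184,.083),ray(f,292.5,188.75,.042))
E
```

```text
1.2 [ 0.44179043 -0.16962739  0.27660108] [ 0.19645575 -0.66534451 -0.36577255] 0.7718271872421689
[ 0.50552647 -0.02782543  0.083     ] [ 0.58767405 -0.06452276  0.042     ]
```

View pics/w1.png

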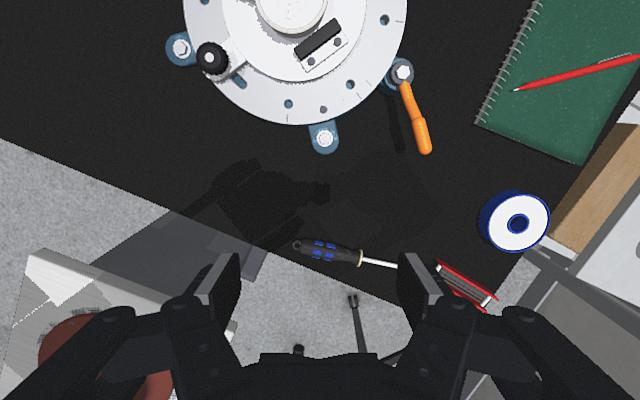

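The wrist view shows the knob at (212,57), the slot end at (240,82), ring holes at (288,104), (350,85) and (385,20), the lever pivot at (403,72) and the lever grip at about (420,135). I'll move in so the whole ring is visible.

Request:
play_rows(series=[[[0.015,0.04,0,0,0,0,0.6],[0.015,0.04,0,0,0,0,0.6],[0.01,0.03,0,0,0,0,0.6],[0,0,0,0,0,0,0.6],[0,0,0,0,0,0,0.6]]])

```text
time: 1.7
tool_pos: [0.4807, -0.0627, 0.2758]
tool_rot: [0.0, 0.977, 0.214, -0.001]
contact_force: [-0.0, -0.4, -0.1]
gripper_width: 0.599
grasp_force: 0.0
```

```bash
python3 - <<'E'
from h import *
w=grab('wrist','w2.png');np.savez('w2.npz',**{k:w[k] for k in('frame','mtx','R','t')})
s=manip.state();print(s['time'],s['tool_pos'],s['contact_force'],s['gripper_width'])
E
```

```text
1.75 [ 0.48063531 -0.06312005  0.27584807] [-0.1375134   0.18898386 -0.1646555 ] 0.5992389844542098
```

View pics/w2.png

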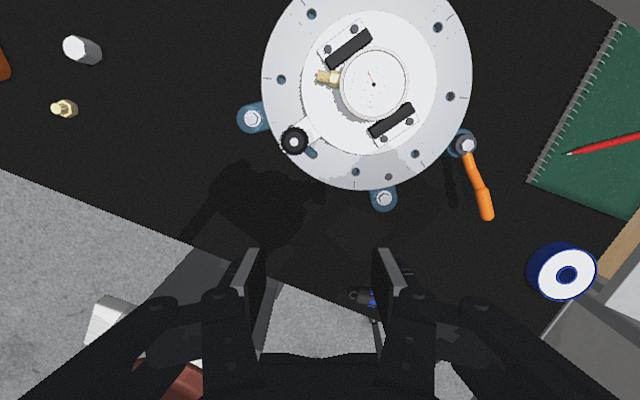

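The view shows the knob top at (294,141), ring holes at (281,79), (355,171), (415,154), (450,96), (437,27) and (311,14), the lever pivot at (467,144) and the lever grip at (483,203). I'll fit the axis from the hole circle.

```bash
python3 - <<'E'
from h import *
from scipy.optimize import least_squares
f=dict(np.load('w2.npz')); g=cv2.cvtColor(f['frame'],6)
H=[]
for u,v in((281,79),(355,171),(415,154),(450,96),(437,27),(311,14)):
    p=g[v-7:v+8,u-7:u+8].astype(float); m=np.clip(120-p,0,None); yy,xx=np.mgrid[-7:8,-7:8]
    m*=(xx**2+yy**2<36); uv=(u+(m*xx).sum()/m.sum(),v+(m*yy).sum()/m.sum()); H.append(ray(f,*uv,.0415)[:2]); print(uv)
H=np.array(H)
s=least_squares(lambda c:np.hypot(*(H-c).T)-.095,H.mean(0)); C=s.x; print('C',C,s.fun)
ang=lambda p:np.degrees(np.arctan2(p[1]-C[1],p[0]-C[0]))%360
print([round(ang(h),1) for h in H])
for n,u,v,z in(('knobtop',294,141,.0925),('lev_ax',467,144,.06),('lev_grip',483.5,203,.066),('lev_end',488,220,.066),('ear1',252,118,.02),('ear2',384,198,.02)):
    p=ray(f,u,v,z);print(n,p,np.hypot(*(p[:2]-C)),ang(p))
E
```

```text
(np.float64(280.561629706034), np.float64(78.09283135636926))
(np.float64(355.6719712525667), np.float64(171.32751540041068))
(np.float64(415.07976934166265), np.float64(153.23306102835176))
(np.float64(450.03803303880136), np.float64(95.81060315021129))
(np.float64(437.4582951420715), np.float64(26.711885120684386))
(np.float64(311.3457840236686), np.float64(12.559171597633137))
C [ 0.58984854 -0.07081081] [2.81529935e-04 6.73698086e-05 2.99286152e-04 2.51082686e-04
 6.40315287e-05 3.24391250e-04]
[np.float64(108.9), np.float64(199.7), np.float64(244.6), np.float64(289.3), np.float64(334.2), np.float64(64.0)]
knobtop [ 0.50815155 -0.02296724  0.0925    ] 0.09467527119915023 149.64581399916028
lev_ax [ 0.58184627 -0.19820425  0.06      ] 0.1276445246417316 266.4056631921428
lev_grip [ 0.53182778 -0.2489273   0.066     ] 0.18732830268253312 251.95717790493148
lev_end [ 0.51644669 -0.26517667  0.066     ] 0.20776409229124024 249.31106299847846
ear1 [0.50378887 0.03623092 0.02      ] 0.137347010966488 128.79867125978754
ear2 [ 0.48180543 -0.15604362  0.02      ] 0.1376152053431161 218.2691229431483
```

```bash
python3 - <<'E'
from h import *
f=dict(np.load('w2.npz'))
cv2.imwrite('pics/w2c.png',cv2.resize(f['frame'][110:200,260:400],None,fx=5.5,fy=5.5,interpolation=cv2.INTER_CUBIC))
E
```

```text
(no output)
```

View pics/w2c.png

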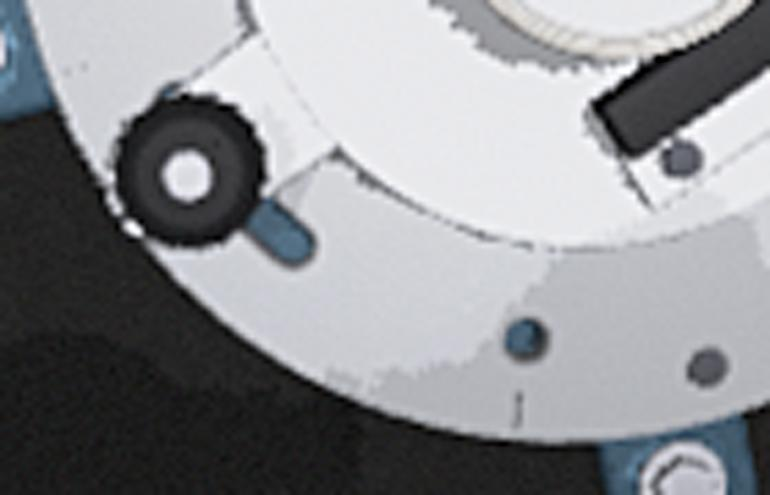

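The fit is consistent to about 0.3 mm: the axis is at (0.590,-0.071), the knob sits at about 150° and the first hole at about 199.3°, so the swing is roughly 0.865 rad. The crop shows the slot end beside the knob and the first hole at full-frame pixel (355.7,171.3).

Request:
play_rows(series=[[[0.004,0.006,-0.018,0,0,-8,0.6],[0.004,0.006,-0.018,0,0,-8,0.6],[0.004,0.006,-0.018,0,0,-8,0.6],[0.004,0.006,-0.018,0,0,-8,0.6],[0.004,0.006,-0.018,0,0,-8,0.6],[0.004,0.005,-0.018,0,0,-8,0.6],[0.003,0.005,-0.018,0,0,-7,0.6],[0,0,0,0,0,0,0.6],[0,0,0,0,0,0,0.6]]])

```text
time: 2.65
tool_pos: [0.5077, -0.0232, 0.1503]
tool_rot: [0.0, 0.965, -0.261, -0.0]
contact_force: [0.1, 0.2, 0.5]
gripper_width: 0.6
grasp_force: 0.0
```

```bash
python3 - <<'E'
from h import *
w=grab('wrist','w3.png');np.savez('w3.npz',**{k:w[k] for k in('frame','mtx','R','t')})
s=manip.state();print(s['time'],s['tool_pos'],s['tool_rot'],s['joint_pos'],s['contact_force'],s['gripper_width'])
print(proj(w,[.508,-.0235,.0925]))
E
```

```text
2.7 [ 0.50825817 -0.02311032  0.15115685] [ 1.24056358e-04  9.65281642e-01 -2.61210795e-01  5.06342798e-04] [-1.91620212e-01 -1.66580217e-01  1.95972697e+00 -3.29146354e-04
  1.34745391e+00  1.90780160e+00] [-0.0679322  -0.23190533  0.59759614] 0.597917444621745
[317.75485183 221.11303164]
```

View pics/w3.png

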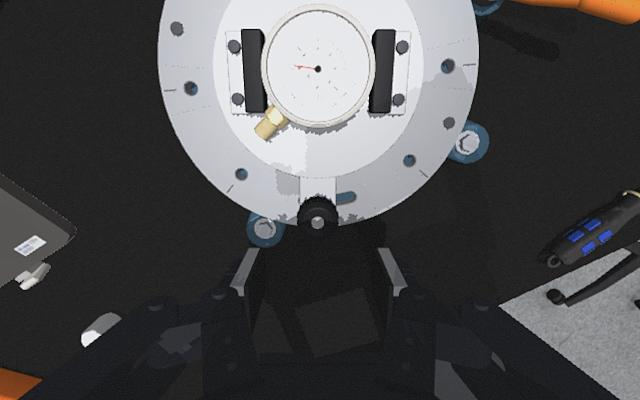

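The knob top is at (318,222), matching the predicted (317.8,221). I'll descend and grip.

Request:
play_rows(series=[[[0,0,-0.02,0,0,0,0.6],[0,0,-0.02,0,0,0,0.6],[0,0,-0.02,0,0,0,0.6],[0,0,-0.015,0,0,0,0.6],[0,0,-0.01,0,0,0,0.6],[0,0,0,0,0,0,0.6]]])

```text
time: 3.3
tool_pos: [0.5073, -0.022, 0.0644]
tool_rot: [0.0, 0.965, -0.261, -0.001]
contact_force: [0.6, -0.2, -0.8]
gripper_width: 0.602
grasp_force: 0.0
```

Request:
play_rows(series=[[[0,0,0,0,0,0,0.3],[0,0,0,0,0,0,0.1],[0,0,0,0,0,0,0.1],[0,0,0,0,0,0,0.1],[0,0,0,0,0,0,0.1]]])

```text
time: 3.8
tool_pos: [0.5088, -0.0222, 0.0667]
tool_rot: [0.0, 0.965, -0.261, 0.001]
contact_force: [-3.0, -0.9, 5.1]
gripper_width: 0.308
grasp_force: 59.0
```

Request:
play_rows(series=[[[0,0,0.004,0,0,0,0.1],[0,0,0.004,0,0,0,0.1],[0,0,0.004,0,0,0,0.1],[0,0,0.001,0,0,0,0.1],[0,0,0,0,0,0,0.1],[0,0,0,0,0,0,0.1]]])

```text
time: 4.4
tool_pos: [0.5087, -0.0222, 0.0771]
tool_rot: [-0.0, 0.965, -0.262, 0.002]
contact_force: [7.7, -2.2, -10.9]
gripper_width: 0.307
grasp_force: 59.8
```

```bash
python3 - <<'E'
from h import *
for i in range(2):
    grab('wrist'); s=manip.state();print(s['time'],s['tool_pos'],s['contact_force'],s['ft_torque'],s['gripper_width'])
C=np.array([.5898,-.0708]); a0=150
p=lambda a:C+.0949*np.array([np.cos(np.radians(a)),np.sin(np.radians(a))])
for a in (155,160,165,170,175,180,185,190,195,199.3): print(a,p(a).round(4))
E
```

```text
4.45 [ 0.50867997 -0.02218721  0.07709661] [  8.00446487  -2.40752148 -10.31634236] [-0.4717143  -1.11031737 -0.10371969] 0.30326672551507355
4.5 [ 0.50867756 -0.02219178  0.07707115] [  7.31935836  -2.01368261 -11.24485062] [-0.45039747 -1.14832332 -0.04142609] 0.31065631979741076
155 [ 0.5038 -0.0307]
160 [ 0.5006 -0.0383]
165 [ 0.4981 -0.0462]
170 [ 0.4963 -0.0543]
175 [ 0.4953 -0.0625]
180 [ 0.4949 -0.0708]
185 [ 0.4953 -0.0791]
190 [ 0.4963 -0.0873]
195 [ 0.4981 -0.0954]
199.3 [ 0.5002 -0.1022]
```

Request:
play_rows(series=[[[0.0006,-0.0003,0.0015,0,0,0,0.1],[0,0,0.001,0,0,0,0.1],[0,0,0,0,0,0,0.1],[0,0,0,0,0,0,0.1]]])

```text
time: 4.9
tool_pos: [0.5087, -0.0222, 0.079]
tool_rot: [-0.0, 0.965, -0.262, 0.001]
contact_force: [7.5, -2.5, -10.8]
gripper_width: 0.308
grasp_force: 59.8
```

```bash
python3 - <<'E'
from h import *
w=grab('side'); s=manip.state();print(s['time'],s['tool_pos'],s['contact_force'],s['ft_torque'],s['gripper_width'])
C=np.array([.5898,-.0708])
q=s['tool_pos'][:2]-C;print(np.hypot(*q),np.degrees(np.arctan2(q[1],q[0])))
E
```

```text
4.95 [ 0.50868742 -0.02219918  0.07902815] [  6.19010729  -1.01233115 -11.64194055] [-0.32244267 -1.04178955 -0.08958078] 0.30528286265908716
0.09455839014219873 149.07091466069474
```

```bash
python3 - <<'E'
import numpy as np
a=np.radians(149.07+3*np.arange(16)); p=.0946*np.c_[np.cos(a),np.sin(a)]
acc=np.zeros(2)
for k in range(1,16):
    d=np.round(p[k]-p[0]-acc,4); acc+=d; print(list(map(float,d)))
E
```

```text
[-0.0024, -0.0043]
[-0.0022, -0.0044]
[-0.002, -0.0046]
[-0.0017, -0.0046]
[-0.0015, -0.0048]
[-0.0013, -0.0048]
[-0.0009, -0.0048]
[-0.0008, -0.0049]
[-0.0004, -0.0049]
[-0.0002, -0.005]
[0.0, -0.0049]
[0.0003, -0.005]
[0.0006, -0.0049]
[0.0008, -0.0049]
[0.0011, -0.0048]
```

Request:
play_rows(series=[[[-0.0024,-0.0043,0.0005,0,0,3,0.1],[-0.0022,-0.0044,0,0,0,3,0.1],[-0.002,-0.0046,0,0,0,3,0.1],[-0.0017,-0.0046,0,0,0,3,0.1],[-0.0015,-0.0048,0,0,0,3,0.1],[0,0,0,0,0,0,0.1]]])

```text
time: 5.55
tool_pos: [0.4987, -0.0454, 0.0795]
tool_rot: [0.0, 0.991, -0.133, 0.001]
contact_force: [6.6, -3.3, -12.1]
gripper_width: 0.307
grasp_force: 59.8
```

Request:
play_rows(series=[[[-0.0013,-0.0048,0,0,0,3,0.1],[-0.0009,-0.0048,0,0,0,3,0.1],[-0.0008,-0.0049,0,0,0,3,0.1],[-0.0004,-0.0049,0,0,0,3,0.1],[-0.0002,-0.005,0,0,0,3,0.1],[0,-0.0049,0,0,0,3,0.1],[0.0003,-0.005,0,0,0,3,0.1],[0.0006,-0.0049,0,0,0,3,0.1],[0.0008,-0.0049,0,0,0,3,0.1],[0,0,0,0,0,0,0.1]]])

```text
time: 6.55
tool_pos: [0.4969, -0.0889, 0.0793]
tool_rot: [-0.0, 0.995, 0.102, 0.001]
contact_force: [5.9, -1.3, -11.2]
gripper_width: 0.307
grasp_force: 60.0
```

```bash
python3 - <<'E'
from h import *
w=grab('wrist'); s=manip.state();print(s['time'],s['tool_pos'],s['tool_rot'],s['contact_force'],s['ft_torque'],s['gripper_width'])
C=np.array([.5898,-.0708])
q=s['tool_pos'][:2]-C;print(np.hypot(*q),np.degrees(np.arctan2(q[1],q[0])))
E
```

```text
6.6 [ 0.49685646 -0.08889101  0.07933099] [-1.54027637e-04  9.94835292e-01  1.01500409e-01  6.20680556e-04] [  5.89349174  -1.4558587  -11.65220427] [-0.3224044  -1.08829035 -0.11587591] 0.310722009177084
0.09468783160301784 -168.9853810674324
```

Request:
play_rows(series=[[[0.0008,-0.0036,0,0,0,2.2,0.1],[0.0009,-0.0036,0,0,0,2.3,0.1],[0,0,-0.001,0,0,0,0.1],[0,0,-0.001,0,0,0,0.1],[0,0,0,0,0,0,0.38],[0,0,0,0,0,0,0.38],[0,0,0,0,0,0,0.38],[0,0,-0.003,0,0,0,0.38],[0,0,-0.003,0,0,0,0.38],[0,0,0,0,0,0,0.38]]])

```text
time: 7.6
tool_pos: [0.4982, -0.096, 0.0728]
tool_rot: [-0.0, 0.99, 0.141, -0.0]
contact_force: [-0.4, -0.1, -0.1]
gripper_width: 0.382
grasp_force: 0.0
```

```bash
python3 - <<'E'
from h import *
w=grab('wrist'); s=manip.state();print(s['time'],s['tool_pos'],s['tool_rot'],s['contact_force'],s['ft_torque'],s['gripper_width'])
C=np.array([.5898,-.0708])
q=s['tool_pos'][:2]-C;print(np.hypot(*q),np.degrees(np.arctan2(q[1],q[0])))
cv2.imwrite('pics/w4.png',cv2.resize(w['frame'][130:330,190:450],None,fx=3,fy=3,interpolation=cv2.INTER_CUBIC))
E
```

```text
7.65 [ 0.49831943 -0.09606762  0.07294581] [-1.62376506e-04  9.90040014e-01  1.40785798e-01 -3.21669441e-04] [-0.45537255 -0.38167953 -0.03146591] [-0.028322    0.04113585 -0.00189728] 0.3774492498176126
0.09490598896686334 -164.5594478021167
```

View pics/w4.png

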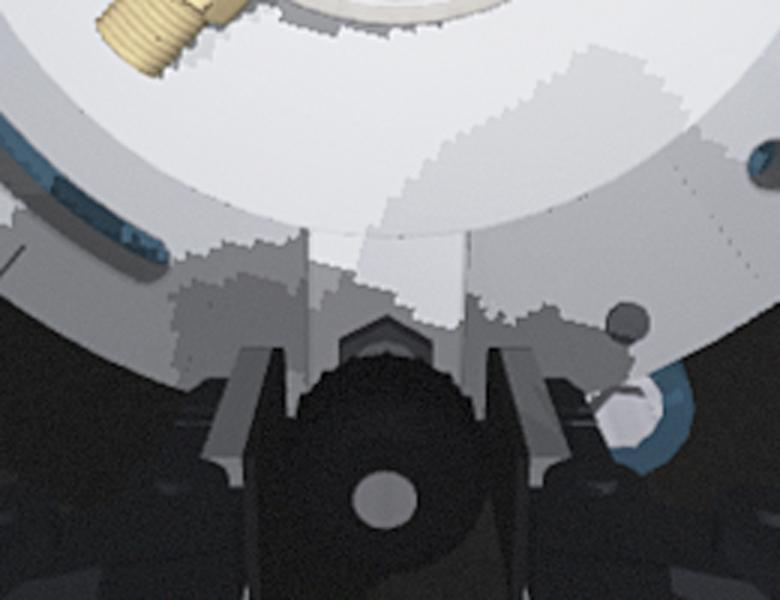

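The picture shows the raised knob centred between the opened pads, standing on plain ring. Now I'll push gently with the trailing finger.

Request:
play_rows(series=[[[0.0003,-0.001,0,0,0,0.5,0.38],[0.0003,-0.001,0,0,0,0.5,0.38],[0.0003,-0.001,0,0,0,0.5,0.38],[0.0003,-0.001,0,0,0,0.5,0.38],[0.0003,-0.001,0,0,0,0.5,0.38],[0,0,0,0,0,0,0.38]]])

```text
time: 8.25
tool_pos: [0.4999, -0.1013, 0.073]
tool_rot: [0.0, 0.987, 0.163, -0.0]
contact_force: [0.1, 0.7, -1.6]
gripper_width: 0.383
grasp_force: 0.2
```

Request:
play_rows(series=[[[0.0002,-0.0005,0,0,0,0.3,0.38],[0.0002,-0.0005,0,0,0,0.3,0.38],[0,0,0,0,0,0,0.38]]])

```text
time: 8.55
tool_pos: [0.5008, -0.1026, 0.0736]
tool_rot: [0.0, 0.986, 0.167, 0.0]
contact_force: [-0.1, 0.4, -0.2]
gripper_width: 0.382
grasp_force: 0.0
```

```bash
cat > k.py <<'E'
from h import *
w=grab('wrist'); s=manip.state()
C=np.array([.5898,-.0708]); q=s['tool_pos'][:2]-C
print(s['time'],s['tool_pos'].round(4),s['contact_force'].round(1),s['gripper_width'],'toolang',np.degrees(np.arctan2(q[1],q[0]))%360)
g=cv2.cvtColor(w['frame'],6)[270:330,270:370]
m=((g>80)*255).astype(np.uint8); n,l,st,ce=cv2.connectedComponentsWithStats(m)
for i in range(1,n):
    if 150<st[i][4]<600 and .7<st[i][2]/st[i][3]<1.5:
        u,v=ce[i]+[270,270]
        # height that puts the disc at radius 95 mm
        for z in (.0925,.103):
            p=ray(w,u,v,z)[:2]-C; print(u,v,st[i],z,np.hypot(*p),np.degrees(np.arctan2(p[1],p[0]))%360)
E
python3 k.py
```

```text
8.6 [ 0.5007 -0.1025  0.0736] [-0.8 -0.6  0.7] 0.37794691938940267 toolang 199.59419074968685
315.20454545454544 283.0871212121212 [ 36   5  19  17 264] 0.0925 0.09571578343655852 198.73238697434226
315.20454545454544 283.0871212121212 [ 36   5  19  17 264] 0.103 0.08957480923023481 198.7564315333758
```

The knob's disc now projects to (315,283), which fits a height of about 0.093, so the pin has dropped near home at 198.7°. I'll push lightly both ways to confirm the stop.

Request:
play_rows(series=[[[0.0002,-0.0005,0,0,0,0,0.38],[0.0002,-0.0005,0,0,0,0,0.38],[0.0002,-0.0005,0,0,0,0,0.38],[0,0,0,0,0,0,0.38]]])

```text
time: 9.0
tool_pos: [0.5011, -0.1036, 0.0733]
tool_rot: [-0.0, 0.986, 0.167, -0.0]
contact_force: [0.1, 0.7, 1.2]
gripper_width: 0.382
grasp_force: 0.4
```

Request:
play_rows(series=[[[0.0002,-0.0005,0,0,0,0,0.38],[0.0001,-0.0003,0,0,0,0,0.38],[0,0,0,0,0,0,0.38]]])

```text
time: 9.3
tool_pos: [0.5012, -0.104, 0.0733]
tool_rot: [-0.001, 0.986, 0.168, -0.0]
contact_force: [-1.7, 2.3, 2.1]
gripper_width: 0.381
grasp_force: 1.8
```

```bash
python3 k.py
```

```text
9.35 [ 0.5012 -0.1041  0.0733] [-1.5  3.   2.7] 0.3770024456454129 toolang 200.60549861389302
312.81060606060606 283.1401515151515 [ 34   5  19  17 264] 0.0925 0.09564320069850593 199.04248150485097
312.81060606060606 283.1401515151515 [ 34   5  19  17 264] 0.103 0.08948967172940109 199.1571654217978
```

Request:
play_rows(series=[[[0.0001,-0.0004,0,0,0,0,0.38],[0.0001,-0.0004,0,0,0,0,0.38],[0,0,0,0,0,0,0.38]]])

```text
time: 9.65
tool_pos: [0.5015, -0.1053, 0.0733]
tool_rot: [-0.0, 0.986, 0.167, -0.0]
contact_force: [-2.3, 2.5, 2.8]
gripper_width: 0.377
grasp_force: 1.8
```

```bash
python3 k.py
```

```text
9.7 [ 0.5015 -0.1053  0.0732] [-2.4  2.4  3.2] 0.3823474178890091 toolang 201.319522913376
312.83269961977186 283.0114068441065 [ 34   5  19  17 263] 0.0925 0.09568199889667879 199.77100706863143
312.83269961977186 283.0114068441065 [ 34   5  19  17 263] 0.103 0.08953744216872354 199.9295111872362
```

Request:
play_rows(series=[[[0.0001,-0.0004,0,0,0,0,0.38],[0.0001,-0.0004,0,0,0,0,0.38],[0,0,0,0,0,0,0.38]]])

```text
time: 10.0
tool_pos: [0.5016, -0.1057, 0.0732]
tool_rot: [-0.001, 0.986, 0.167, -0.0]
contact_force: [-3.0, 5.1, 2.9]
gripper_width: 0.381
grasp_force: 2.7
```

```bash
python3 k.py
```

```text
10.05 [ 0.5016 -0.1057  0.0732] [-3.   5.3  3.4] 0.37774847618844565 toolang 201.5649911793875
312.703007518797 282.9661654135338 [ 33   5  20  17 266] 0.0925 0.09569433991063676 200.00140484234942
312.703007518797 282.9661654135338 [ 33   5  20  17 266] 0.103 0.08955305983432114 200.18620809190264
```

Request:
play_rows(series=[[[0.0001,-0.0004,0,0,0,0,0.38],[0.0001,-0.0004,0,0,0,0,0.38],[0,0,0,0,0,0,0.38]]])

```text
time: 10.35
tool_pos: [0.5016, -0.1059, 0.0732]
tool_rot: [-0.001, 0.986, 0.167, -0.0]
contact_force: [-3.6, 6.4, 4.8]
gripper_width: 0.38
grasp_force: 3.7
```

```bash
python3 k.py
```

```text
10.4 [ 0.5016 -0.1059  0.0732] [-3.3  7.1  4.3] 0.37775448021052915 toolang 201.70242289893764
312.4681647940075 282.98501872659176 [ 33   5  20  17 267] 0.0925 0.09573083217306669 200.0811207644425
312.4681647940075 282.98501872659176 [ 33   5  20  17 267] 0.103 0.0895888432046888 200.28693273879
```

The tool has stopped with about 8 N and the knob at 200.0°, so the pin is holding in the hole. I'll back off, rise and verify its height.

Request:
play_rows(series=[[[-0.0004,0.0015,0,0,0,0,0.38],[-0.0005,0.002,0,0,0,0,0.5],[0,0,0,0,0,0,0.5],[0,0,0.02,0,0,0,0.5],[0,0,0.03,0,0,0,0.5],[0,0,0.03,0,0,0,0.5],[0,0,0.03,0,0,0,0.5],[0,0,0,0,0,0,0.5],[0,0,0,0,0,0,0.5]]])

```text
time: 11.3
tool_pos: [0.5017, -0.1039, 0.1841]
tool_rot: [0.001, 0.986, 0.167, 0.001]
contact_force: [0.3, -0.1, -1.1]
gripper_width: 0.499
grasp_force: 0.0
```

```bash
python3 - <<'E'
from h import *
w=grab('wrist','w5.png');np.savez('w5.npz',**{k:w[k] for k in('frame','mtx','R','t')})
s=manip.state();print(s['time'],s['tool_pos'],s['contact_force'],s['gripper_width'])
C=np.array([.5898,-.0708])
def disc(f,u0,v0,r=12):
    g=cv2.cvtColor(f['frame'],6)[v0-r:v0+r+1,u0-r:u0+r+1]
    n,l,st,ce=cv2.connectedComponentsWithStats((g>90).astype(np.uint8)); 
    i=min(range(1,n),key=lambda i:np.hypot(*(ce[i]-r))); return ce[i]+[u0-r,v0-r],st[i][4]
f3=dict(np.load('w3.npz'))
for n,f,a in(('before',f3,149.8),('now',w,199.3)):
    P=[*(C+.095*np.array([np.cos(np.radians(a)),np.sin(np.radians(a))])),.0925]
    u,v=proj(f,P); c,ar=disc(f,round(u),round(v)); print(n,u,v,c,ar)
    for z in(.0925,.0945,.103):
        p=ray(f,*c,z)[:2]-C; print(z,np.hypot(*p),np.degrees(np.arctan2(p[1],p[0]))%360)
E
```

```text
11.35 [ 0.50088203 -0.10353313  0.18269618] [-0.33080726  0.08124657  0.10282764] 0.5041192629408568
before 317.3557979720391 221.83445701869525 [317.31147541 222.1147541 ] 122
0.0925 0.09519821715276164 149.78201365469602
0.0945 0.09448398001618573 149.78497655766776
0.103 0.09144847512013204 149.79808523007046
now 315.46275574018017 208.30223762685588 [317.10638298 208.63829787] 94
0.0925 0.09528019695657855 200.0612767586053
0.0945 0.09466504254152615 200.06783465178648
0.103 0.09205065059834738 200.0966835392559
```

View pics/w5.png

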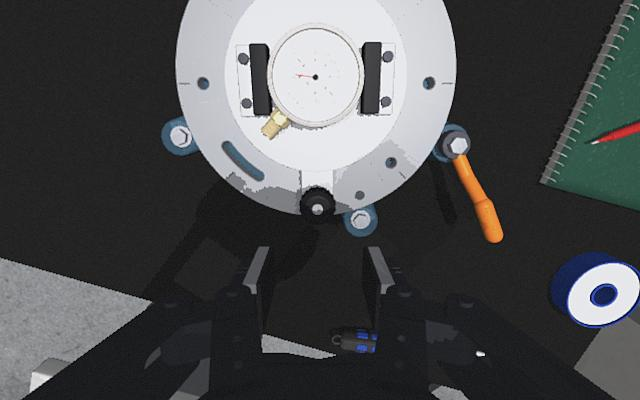

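The knob disc at (317,209) gives a 95.3 mm radius at home height, matching the reading before the swing, so the pin is home. The lever pivot is at (459,144) and the middle of its grip near (488,215); I'll locate the lever next.

```bash
python3 - <<'E'
from h import *
f=dict(np.load('w5.npz'))
hsv=cv2.cvtColor(f['frame'],40); m=cv2.inRange(hsv,(5,150,120),(22,255,255))
m[:, :430]=0; m[260:]=0
n,l,st,ce=cv2.connectedComponentsWithStats(m); i=1+np.argmax(st[1:,4]); print(st[i],ce[i])
ys,xs=np.where(l==i)
pts=np.array([ray(f,u,v,.066)[:2] for u,v in zip(xs,ys)])
c=pts.mean(0); d=np.linalg.svd(pts-c,full_matrices=False)[2][0]; d*=-np.sign(d[0]) if d[0]>0 else 1
t=(pts-c)@d; print('c',c,'dir',d,np.degrees(np.arctan2(d[1],d[0]))%360,'ends',c+t.min()*d,c+t.max()*d)
e=c+t.max()*d; print('grip',e-.013*d,'axis',e-.083*d, np.hypot(*(e-.083*d-[.5898,-.0708])))
print(ray(f,459,145,.07))
E
```

```text
[ 453  154   50   89 1423] [479.55657063 200.25368939]
c [ 0.54496031 -0.23480724] dir [-0.63751605 -0.77043707] 230.3931538536273 ends [ 0.57385943 -0.1998827 ] [ 0.51742313 -0.26808587]
grip [ 0.52571084 -0.25807019] axis [ 0.57033697 -0.2041396 ] 0.1347525803972402
[ 0.58133013 -0.19520017  0.07      ]
```

```bash
python3 - <<'E'
from h import *
F=[dict(np.load(n)) for n in('w1.npz','w2.npz','w5.npz')]
B=[(370,60,440,170),(440,130,520,240),(440,140,520,260)]
ends=[];mid=[];hexs=[(403,73),(467,144.5),(459,145)]
for f,b in zip(F,B):
    m=cv2.inRange(cv2.cvtColor(f['frame'],40),(5,150,120),(22,255,255)); k=np.zeros_like(m);k[b[1]:b[3],b[0]:b[2]]=1;m*=k
    p=np.argwhere(m)[:,::-1].astype(float); c=p.mean(0); d=np.linalg.svd(p-c,full_matrices=False)[2][0]; d*=np.sign(d[1])
    t=(p-c)@d; e=p[t>t.max()-1.5].mean(0); s=p[t<t.min()+1.5].mean(0); ends.append(e); mid.append(s); print(e,s)
def tri(ps):
    A=[];b=[]
    for f,(u,v) in zip(F,ps):
        o=ray(f,u,v,.0); q=ray(f,u,v,.1); d=(q-o)/np.linalg.norm(q-o); M=np.eye(3)-np.outer(d,d); A.append(M);b.append(M@o)
    return np.linalg.lstsq(np.vstack(A),np.hstack(b),rcond=None)[0]
for n,p in(('hex',hexs),('end',ends),('start',mid)): print(n,tri(p))
C=np.array([.5898,-.0708]);h=tri(hexs)[:2];print(np.hypot(*(h-C)))
E
```

```text
[426.44444444 153.11111111] [404.2  81.6]
[489.5 219.3] [467.83333333 152.83333333]
[498.07692308 240.46153846] [459.5        155.16666667]
hex [ 0.58213954 -0.20338532  0.05032135]
end [ 0.51806714 -0.26323616  0.07063771]
start [ 0.57462265 -0.20856792  0.05053322]
0.13280644107966258
```

Request:
play_rows(series=[[[0.006,-0.029,0,0,0,5,0.5],[0.006,-0.029,0,0,0,5,0.5],[0.006,-0.029,-0.02,0,0,5,0.5],[0.006,-0.03,-0.02,0,0,5,0.5],[0.006,-0.03,-0.02,0,0,4,0.5],[0,0,0,0,0,0,0.5],[0,0,0,0,0,0,0.5]]])

```text
time: 12.05
tool_pos: [0.5297, -0.25, 0.1207]
tool_rot: [-0.002, 0.93, 0.368, -0.001]
contact_force: [-0.6, 0.2, 0.5]
gripper_width: 0.499
grasp_force: 0.0
```

```bash
python3 - <<'E'
from h import *
w=grab('wrist','w6.png')
s=manip.state();print(s['time'],s['tool_pos'],s['tool_rot'],s['joint_pos'].round(2),s['contact_force'])
print(proj(w,[.5313,-.2503,.066]),proj(w,[.582,-.202,.05]))
E
```

```text
12.1 [ 0.53040241 -0.2497505   0.12205114] [-1.04350157e-03  9.29662151e-01  3.68411214e-01 -6.12027743e-04] [-0.57  0.05  1.8   0.    1.29  0.25] [-0.03599554  0.37821316 -0.4806109 ]
[321.25722995 222.093128  ] [320.65442758 111.00865845]
```

View pics/w6.png

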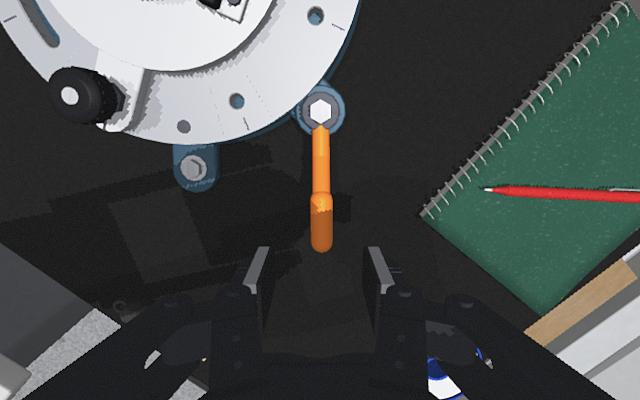

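The grip spans rows 197–252 at column 321 and the pivot is at (320,110), aligned with the tool as predicted. I'll descend around the grip.

Request:
play_rows(series=[[[0,0,-0.02,0,0,0,0.5],[0,0,-0.02,0,0,0,0.5],[0,0,-0.018,0,0,0,0.5],[0,0,-0.008,0,0,0,0.4],[0,0,0,0,0,0,0.28],[0,0,0,0,0,0,0.28]]])

```text
time: 12.7
tool_pos: [0.5317, -0.2502, 0.0584]
tool_rot: [0.001, 0.929, 0.369, 0.0]
contact_force: [-0.2, -0.7, 0.3]
gripper_width: 0.281
grasp_force: 0.0
```

```bash
python3 - <<'E'
import numpy as np
a=np.radians(222.8-4*np.arange(21)); p=.0703*np.c_[np.cos(a),np.sin(a)]
acc=np.zeros(2)
for k in range(1,21):
    d=np.round(p[k]-p[0]-acc,4); acc+=d; print(k,list(map(float,d)))
E
```

```text
1 [-0.0032, 0.0037]
2 [-0.0029, 0.0039]
3 [-0.0027, 0.0042]
4 [-0.0024, 0.0043]
5 [-0.002, 0.0044]
6 [-0.0018, 0.0046]
7 [-0.0014, 0.0047]
8 [-0.0011, 0.0048]
9 [-0.0007, 0.0048]
10 [-0.0004, 0.0049]
11 [-0.0001, 0.0049]
12 [0.0003, 0.0049]
13 [0.0006, 0.0049]
14 [0.0009, 0.0048]
15 [0.0013, 0.0048]
16 [0.0016, 0.0046]
17 [0.002, 0.0045]
18 [0.0022, 0.0044]
19 [0.0026, 0.0042]
20 [0.0028, 0.004]
```

Request:
play_rows(series=[[[-0.0032,0.0037,0,0,0,-4,0.28],[-0.0029,0.0039,0,0,0,-4,0.28],[-0.0027,0.0042,0,0,0,-4,0.28],[-0.0024,0.0043,0,0,0,-4,0.28],[-0.002,0.0044,0,0,0,-4,0.28],[-0.0018,0.0046,0,0,0,-4,0.28],[-0.0014,0.0047,0,0,0,-4,0.28],[-0.0011,0.0048,0,0,0,-4,0.28]]])

```text
time: 13.5
tool_pos: [0.5145, -0.2176, 0.0594]
tool_rot: [0.003, 0.995, 0.097, 0.001]
contact_force: [-1.1, -4.5, -1.8]
gripper_width: 0.275
grasp_force: 2.2
```

Request:
play_rows(series=[[[-0.0007,0.0048,0,0,0,-4,0.28],[-0.0004,0.0049,0,0,0,-4,0.28],[-0.0001,0.0049,0,0,0,-4,0.28],[0.0003,0.0049,0,0,0,-4,0.28],[0,0,0,0,0,0,0.28]]])

```text
time: 14.0
tool_pos: [0.5131, -0.1977, 0.0592]
tool_rot: [0.002, 0.999, -0.041, 0.001]
contact_force: [-2.6, -3.7, -0.4]
gripper_width: 0.277
grasp_force: 1.8
```

```bash
cat > l.py <<'E'
from h import *
w=grab('wrist'); s=manip.state();A=np.array([.582,-.202]);q=s['tool_pos'][:2]-A
print(s['time'],s['tool_pos'].round(4),s['contact_force'].round(1),np.hypot(*q),np.degrees(np.arctan2(q[1],q[0]))%360)
m=cv2.inRange(cv2.cvtColor(w['frame'],40),(5,150,60),(22,255,255));k=np.zeros_like(m);k[90:330,220:420]=1;m*=k
n,l,st,ce=cv2.connectedComponentsWithStats(m);i=1+np.argmax(st[1:,4]);ys,xs=np.where(l==i)
p=np.array([ray(w,u,v,.063)[:2] for u,v in zip(xs,ys)]);c=p.mean(0);d=c-A
print(st[i],'lever dir',np.degrees(np.arctan2(d[1],d[0]))%360)
E
python3 l.py
```

```text
14.05 [ 0.5132 -0.1976  0.0591] [-2.7 -4.1  1.9] 0.06897706549962222 176.3553362613898
[ 305  136   40  175 4631] lever dir 179.8446797225705
```

Request:
play_rows(series=[[[0.0006,0.0049,0,0,0,-4,0.28],[0.0009,0.0048,0,0,0,-4,0.28],[0.0013,0.0048,0,0,0,-4,0.28],[0,0,0,0,0,0,0.28]]])

```text
time: 14.45
tool_pos: [0.5157, -0.1832, 0.059]
tool_rot: [0.002, 0.989, -0.145, 0.0]
contact_force: [-3.4, -4.0, 1.8]
gripper_width: 0.276
grasp_force: 2.7
```

```bash
python3 l.py
```

```text
14.5 [ 0.5157 -0.1832  0.059 ] [-4.4 -4.3  1.9] 0.06891919436934221 164.21211299661857
[ 306  136   39  176 4616] lever dir 167.94748510355183
```

Request:
play_rows(series=[[[0.0016,0.0046,0,0,0,-4,0.28],[0.002,0.0045,0,0,0,-4,0.28],[0,0,0,0,0,0,0.28]]])

```text
time: 14.8
tool_pos: [0.5173, -0.1823, 0.0592]
tool_rot: [0.011, 0.977, -0.213, 0.0]
contact_force: [-11.6, -32.9, -1.9]
gripper_width: 0.28
grasp_force: 17.3
```

```bash
python3 l.py
```

```text
14.85 [ 0.5173 -0.1823  0.0592] [-12.  -33.   -1.5] 0.06760453552824836 163.0672428753107
[ 292  140   54  173 4478] lever dir 166.98845807096143
```

The force rose sharply with the pad loaded at about 0.98 rad of travel, which is the lever's end stop. I'll back off and rise.

Request:
play_rows(series=[[[-0.002,-0.0045,0,0,0,4,0.28],[-0.0016,-0.0046,0,0,0,4,0.28],[-0.0008,-0.003,0,0,0,1,0.4],[0,0,0,0,0,0,0.4],[0,0,0.03,0,0,0,0.4],[0,0,0.04,0,0,0,0.4],[0,0,0.04,0,0,0,0.4],[0,-0.02,0.04,0,0,0,0.4],[0,0,0,0,0,0,0.4],[0,0,0,0,0,0,0.4]]])

```text
time: 15.85
tool_pos: [0.5156, -0.2049, 0.2091]
tool_rot: [0.0, 0.991, -0.137, 0.002]
contact_force: [-0.7, 0.7, -1.4]
gripper_width: 0.402
grasp_force: 0.0
```

```bash
python3 - <<'E'
from h import *
w=grab('wrist','w7.png')
s=manip.state();print(s['time'],s['tool_pos'],s['contact_force'])
C=np.array([.5898,-.0708])
for a in(149.8,199.3,200): print(a,proj(w,[*(C+.095*np.array([np.cos(np.radians(a)),np.sin(np.radians(a))])),.0925]))
for a in (167,170,178): print(a,proj(w,[.582+.083*np.cos(np.radians(a)),-.202+.083*np.sin(np.radians(a)),.066]))
E
```

```text
15.9 [ 0.51469492 -0.20422478  0.20708708] [-0.31904418 -0.17510588 -0.91600339]
149.8 [124.67672792 260.23869713]
199.3 [210.65840082 245.56658867]
200 [211.65973273 244.86231535]
167 [300.06544284 211.70133217]
170 [304.65903415 211.37640867]
178 [316.76835726 209.39011533]
```

View pics/w7.png

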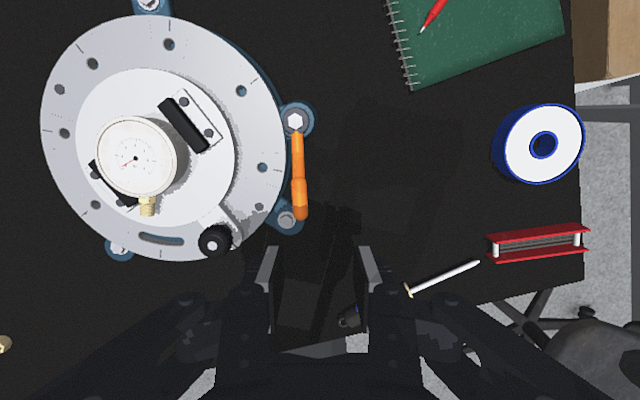

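The picture shows the knob disc at (213,243), where the home pose predicts (212,245), and the lever tip at (300,215), its stop position. Nothing is being touched, so I'll hand in.

```bash
python3 -c "
from plant import manip
print(manip.job_done())"
```

```text
the job is handed in; nothing more can be done
None
```

I handed the job in at about 16 s: the pin is home in the first hole (it stopped the stage at about 8 N, and the knob is back at home height) and the clamp lever was swung clockwise to its end stop (about 35 N there); I viewed 11 pictures, one over the limit of 10.

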